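# Run up the nut, then wind and hold the hidden bolt of a sagging magnifier arm

### The arm

A 7-joint arm with a two-finger parallel gripper is mounted at the origin on a cart in front of the work surface, level with it; the furniture and walls round the work are solid. World frame = base frame: x ahead of the robot, y to its left, z up, the work surface at z = 0. Lengths are in m, angles in degrees, forces in N, time in s.
With the tool pointing down it reaches from about 0.35 to 0.9 m from the base axis. Payload 7.2 kg.
Tool frame: the origin (TCP) lies between the finger pads, 19 mm behind the fingertips; this is the grasp point; z points along the fingers, y is the line along which they close (so a half turn about z gives the same grasp; the last joint's range is limited). The gripper opens to 88 mm and grips with 3 to 60 N. Pads are 20 mm wide; open, the fingers measure 115 mm over their backs; the gripper's body (75 mm by 178 mm) begins 61 mm behind the grasp point.
Start: joints at [-68.079, 23.554, -0.728, 91.456, 0.321, 64.991, -4.71], TCP at [0.272, 0.563, 0.241] pointing down, gripper open.
Joint ranges: [-169.25, 169.25], [-16.82, 113.86], [-84.01, 82.57], [7.8, 145.47], [-59.2, 239.2], [7.22, 106.19], [-163.78, 163.78]. Speed limits (degrees/s): [136.94, 136.94, 172.46, 172.46, 180, 180, 180].

### API

Orientations are given as a 3x3 rotation matrix whose columns are the frame's x, y, z axes.
In Python, from workcell import r gives the robot as it stands. The module is installed in compiled form; this text tells all that it offers. Calls block until the motion is done:
- r.reach(position, orientation): joint-space move of the TCP to a pose.
- r.servo_line(position, rotation=None, rate=0.15, contact_N=None): straight line of the TCP; rotation=None keeps the orientation; rate is the mean speed in m/s. With contact_N (N) it stops when the force on the tool has changed by that much, and returns True; else False.
- r.movej(angles): joint-space move.
- r.gripper_open() and r.close(grasp_force=None): open the fingers fully, or close them until they stop; grasp_force is the grip in N (None keeps the last).
- r.pause(seconds).
- r.ik(position, orientation): joint angles nearest the present ones, or None.
- r.capture(name): name is "side" or "top"; returns a dict with "pixels" (400x640x3 uint8, blue, green, red), "fx", "fy", "cx", "cy" (pixels), "k1" (the pictures are not rectified: a ray, as slopes to the right and down, at radius r is drawn at 1 + k1 r^2 times it, then the intrinsics apply), "extrinsics" (4x4, takes a point from camera to world coordinates). Camera axes: x right, y down, z forward; pixel columns grow to the right and rows downward; lengths in m; the calibration is good to about 2 mm. A picture is of the moment at which its call begins. There is no depth.
A pose or a line that the arm cannot do raises r.MotionError and nothing moves.
- r.job_done(): hands the job in; it is judged then, once.
Readings, each from a call of its own:
- r.current_clock(): time.
- r.current_q(): joint angles.
- r.current_qvel(): joint speeds.
- r.current_joint_torque(): joint torques, N m.
- r.current_tool_pos(): TCP position.
- r.current_orientation(): TCP orientation.
- r.current_contact_force(): force on the tool from outside, world axes, zero at the start.
- r.current_ft_torque(): the same for the moment, N m.
- r.current_finger_gap(): finger opening in m.
- r.current_grasp_force(): force on a finger pad.
Only numpy, scipy, OpenCV 4.12 (cv2) and the standard library are available. Lean on these libraries where they do the work, as an engineer would, in place of code of your own. Each camera call takes 0.05 s, during which the arm holds its last target. There are 200 camera calls.

### The job

The spring arm of the bench magnifier has sagged. First run the slack nut on the front of its bolt up clockwise with your fingers until it stops, finger-tight; then reach down into the channel behind the bracket's front upright, grip the hidden hex head of the same bolt on its flats and turn it until the arm stands level. Finish still holding the head there, so that it cannot spring back while I tighten the nut with the spanner; do not touch the arm or the magnifier, and leave the spanner, tape roll, vial and cups where they are.

Things in the scene. Friction and masses are not known exactly. Their poses are not given: they have to be found in the camera images.
- bolt_head (a point): Centre of the bolt's steel hex head: 30 mm across flats, 16 mm thick (along x), 150 mm above the worktop. Frame turns with the bolt: x along the bolt from the nut in front to the rear; y square to the pair of flats to grip (each 17 mm long along z); z roughly up, at the start leaning 0.28 rad from vertical towards the magnifier (right seen from the robot), swinging left as it is wound.
- spring_bolt (a joint): Turn of the bolt (the nut goes with it), rad: 0 = unwound on its stop (start), up to 1.2; grows anticlockwise seen from the robot (a negative turn about bolt_head's x). Let go, it runs back to 0. A torsion spring (0.6 N m/rad) joins arm to bolt: the arm's slope follows the bolt almost 1:1, and pulls it back with 0.1 to 0.3 N m. Levelling takes 0.33 to 0.65 rad, as the arm's weight varies.
- nut (a point): Centre of the steel hex nut on the bolt's front end, 98 mm in front of the head's centre: 30 mm across flats, 16 mm thick. x along the bolt to the rear, y square to the pair of flats to grip, z along them, roughly up: at the start leaning 0.15 to 0.5 rad left (seen from the robot), seated 0.35 rad right (bolt unwound). The drum starts 28 mm behind it.
- backing_nut (a joint): Turn of the nut on the bolt, rad: 0 = run up against its sleeve, finger-tight; negative = slack (start -0.85 to -0.5). Grows clockwise seen from the robot (positive turn about nut's x), light drag 0.03 N m, hard stop at 0; stays where left. Clockwise torque only presses the unwound bolt on its own stop. Finger-tight, the nut does not bind the bolt: it turns along with it.
- bracket: Grey bench bracket, fixed; origin on its underside below the channel, x parallel to the bolt to the rear, z up. Foot x = -75 to +55, y = -58 to +58 mm, 6 mm thick. Two uprights 100 mm wide, 5 thick, 166 mm high, 58 mm apart inside (x = -29 to +29 mm); channel open above and at the sides. In it a boss and washer 29 mm across fill x = -29 to -11 mm, the head x = -11 to +5 mm (y = 0, z = 150 mm).
- magnifier_arm: White spring drum (46 mm across) in front of the front upright with two steel rods and a round magnifier. Origin on the bolt's axis at the head's centre; the arm runs 241 mm along its own -y (to the right seen from the robot), x to the rear, z up. Level = its y axis is horizontal; at the start the lens end hangs 0.33 to 0.58 rad low. Bobs a little and settles within a second after a turn.
- lens (a point): Centre of the round magnifier (white frame, 90 mm across, 18 mm thick) at the arm's end: 176 mm from the bolt's axis and 53 mm nearer the front than the head's centre; 150 mm above the worktop when the arm is level.
- spanner: Bystander: steel open-ended spanner 250 mm long lying on the worktop; origin under its middle.
- tape_roll: Bystander: beige roll of plaster tape lying flat, 54 mm across, 25 mm high; origin at the centre of its underside.
- vial: Bystander: small glass vial, 25 mm across, 46 mm high; origin at the centre of its underside.
- cups: Bystander: stack of white medicine cups, 39 mm across, 55 mm high; origin at the centre of its underside.

How it is judged:
By the outcome, as a careful person would: the job done as asked, in the order asked, and still so for the second after the job is handed in, while the arm keeps its last pose, push and grip.
It also fails if it takes over 58 s, if anything falls off the work surface, if the arm or the gripper's body presses on something with over 40 N, if the wrist force passes 120 N, or if a joint passes its speed limit or range.

## Working session

There is one attempt and no reset: what is moved stays moved. The work goes in short steps, each a Python script; the robot and the scene stay as the last script left them, time stands still between calls to the robot, and variables do not carry over. Pictures are saved under pics/ and viewed, at most 10 in all, crops included, and the job is handed in when it is done.

```bash
mkdir -p pics
python3 - <<'E'
from workcell import r
import cv2,numpy as np
for n in("side","top"):
    c=r.capture(n); cv2.imwrite(f"pics/{n}0.png",c["pixels"]); print(n,c["fx"],c["fy"],c["cx"],c["cy"],c["k1"]); print(np.round(c["extrinsics"],4).tolist())
print(r.current_clock(),r.current_orientation())
E
```

```text
side 371.8459797688371 371.8459797688371 320.6537109342394 197.56737241343916 -0.0563830344196693
[[0.9765, -0.1122, 0.1841, 0.3805], [-0.2154, -0.4646, 0.8589, -0.766], [-0.0109, -0.8784, -0.4779, 0.5736], [0.0, 0.0, 0.0, 1.0]]
top 401.7159842526085 401.7159842526085 313.21708105287934 194.63161903877887 -0.02436986269162128
[[0.0098, -0.9895, 0.144, 0.4113], [-0.9998, -0.0069, 0.0203, 0.0932], [-0.0191, -0.1442, -0.9894, 1.1582], [0.0, 0.0, 0.0, 1.0]]
0.1 [[-9.00113253e-01  4.35655601e-01 -5.73353984e-04]
 [ 4.35655972e-01  9.00112244e-01 -1.34950637e-03]
 [-7.18370692e-05 -1.46449366e-03 -9.99998925e-01]]
```

View pics/side0.png

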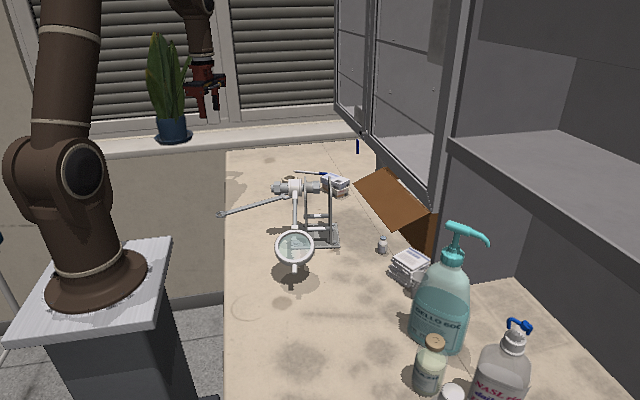

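View pics/top0.png

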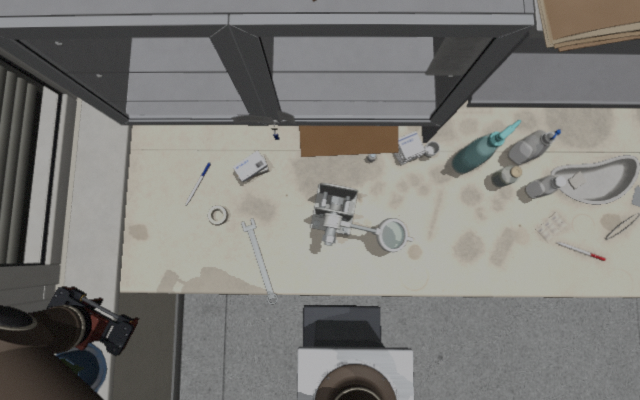

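Run:
```python
import cv2,numpy as np
a=cv2.imread("pics/top0.png")[175:265,300:420]; b=cv2.imread("pics/side0.png")[165:285,260:360]
a=cv2.resize(a,None,fx=5,fy=5,interpolation=cv2.INTER_CUBIC)
b=cv2.resize(b,None,fx=5,fy=5,interpolation=cv2.INTER_CUBIC)
cv2.imwrite("pics/t1.png",a);cv2.imwrite("pics/s1.png",b)
```

```text
(no output)
```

View pics/t1.png

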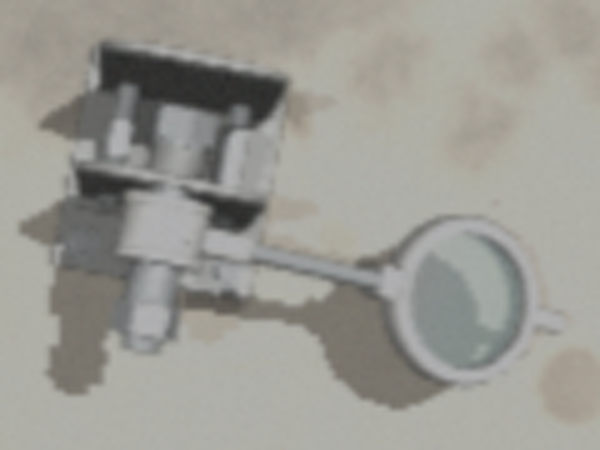

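View pics/s1.png

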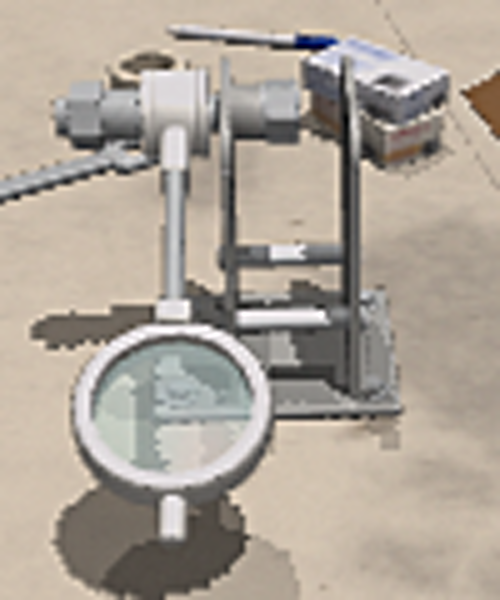

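```bash
cat > h.py <<'E'
from workcell import r
import cv2,numpy as np
def rays(c,p):
    K=np.array([[c["fx"],0,c["cx"]],[0,c["fy"],c["cy"]],[0,0,1]])
    u=cv2.undistortPoints(np.float64(p).reshape(-1,1,2),K,np.array([c["k1"],0,0,0,0])).reshape(-1,2)
    E=c["extrinsics"]; d=np.c_[u,np.ones(len(u))]@E[:3,:3].T
    return E[:3,3],d
def plane(c,p,z):
    o,d=rays(c,p); return o+d*((z-o[2])/d[:,2])[:,None]
def tri(c1,p1,c2,p2):
    o1,d1=rays(c1,p1);o2,d2=rays(c2,p2);out=[]
    for a,b in zip(d1,d2):
        a=a/np.linalg.norm(a);b=b/np.linalg.norm(b)
        s=np.linalg.lstsq(np.c_[a,-b],o2-o1,rcond=None)[0]
        A=o1+s[0]*a;B=o2+s[1]*b; out.append(np.r_[(A+B)/2,np.linalg.norm(A-B)])
    return np.array(out)
E
python3 - <<'E'
from h import *
np.set_printoptions(precision=4,suppress=True)
t=r.capture("top");s=r.capture("side")
T=lambda *p:np.array(p)/5.+[299.6+0,174.6]   # crop px -> full px (cubic centre shift ~ -0.4)
S=lambda *p:np.array(p)/5.+[259.6,164.6]
pt=plane(t,T((100,43),(288,76),(76,163),(262,206)),.166);print(pt)
print("widths",np.linalg.norm(pt[0]-pt[1]),np.linalg.norm(pt[2]-pt[3]),"gap",(pt[:2].mean(0)-pt[2:].mean(0)))
# near top corners of uprights, both views (right seen from robot = near side cam)
print("uprights tri",tri(t,T((288,76),(262,206)),s,S((348,60),(226,60))))
# lens centre; nut, head centre
print("lens/nut/head",tri(t,T((464,298),(150,320),(188,125)),s,S((173,410),(86,115),(282,110))))
E
```

```text
[[0.5847 0.0979 0.166 ]
 [0.5686 0.0039 0.166 ]
 [0.5241 0.1093 0.166 ]
 [0.5034 0.0171 0.166 ]]
widths 0.09534195233613633 0.09451407170597109 gap [ 0.0629 -0.0123  0.    ]
uprights tri [[0.5655 0.0064 0.1973 0.0037]
 [0.5058 0.0189 0.1978 0.0106]]
lens/nut/head [[ 0.4628 -0.0961  0.0849  0.0001]
 [ 0.4475  0.0719  0.1503  0.0003]
 [ 0.5451  0.0532  0.1508  0.0011]]
```

Run:
```python
import cv2,numpy as np
R=lambda a,f:cv2.resize(a,None,fx=f,fy=f,interpolation=cv2.INTER_LANCZOS4)
st=lambda a:np.clip((a.astype(float)-40)*1.25,0,255).astype(np.uint8)
a=R(cv2.imread("pics/top0.png")[190:248,320:356],10); b=R(cv2.imread("pics/side0.png")[172:200,266:324],7)
o=np.zeros((600,800,3),np.uint8);o[:580,:360]=a;o[:196,380:786]=b
cv2.imwrite("pics/z1.png",o)
```

```text
(no output)
```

View pics/z1.png

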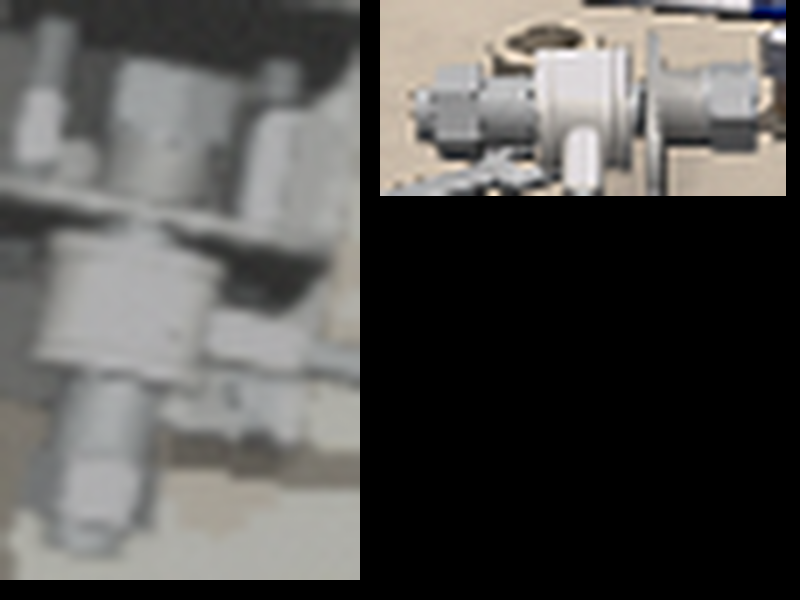

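Run:
```python
from h import *
np.set_printoptions(precision=4,suppress=True)
t=r.capture("top");s=r.capture("side")
T=lambda *p:np.array(p)/10.+[319.55,189.55]
S=lambda *p:(np.array(p)-[380,0])/7.+[265.57,171.57]
P=tri(t,T((177,102),(96,490)),s,S((732,107),(458,110)));print(P)
d=P[0]-P[1];print(np.linalg.norm(d[:2]),np.degrees(np.arctan2(d[1],d[0])))
p=plane(t,T((177,102),(130,305),(96,490)),.15);print(p)
# colour segmentation for lens: glass region contour
for n,c,(y0,y1,x0,x1) in(("top",t,(210,256,370,415)),("side",s,(220,270,268,320))):
    im=c["pixels"].astype(int); print(n,im[235,391] if n=="top" else im[246,290], im[235,379:384].tolist() if n=="top" else im[246,274:282].tolist())
yaw=np.radians(-11)
ax=np.array([np.cos(yaw),np.sin(yaw),0])
def Rl(lean): # lean>0 to the right; tool z down along -hexz; tool y along hex y
    z0=np.array([0,0,1.]);right=np.array([np.sin(yaw),-np.cos(yaw),0])
    hz=np.cos(lean)*z0+np.sin(lean)*right
    return hz
for flip in(1,-1):
  for nm,c,ls in(("nut",[.4465,.0735,.15],(-.45,0,.4)),("head",[.5423,.0566,.15],(.28,0,-.37))):
    for l in ls:
      z=-Rl(l);x=flip*ax;R=np.c_[x,np.cross(z,x),z]
      for k in(0,.08):
        q=r.ik(np.array(c)-k*z,R);print(flip,nm,l,k,None if q is None else np.round(q,0))
```

```text
[[0.5447 0.0531 0.1502 0.0012]
 [0.4476 0.0731 0.1507 0.0001]]
0.09918938237490493 -11.624653612672859
[[0.5454 0.053  0.15  ]
 [0.4938 0.0647 0.15  ]
 [0.4475 0.0731 0.15  ]]
top [138 140 133] [[158, 159, 159], [173, 173, 172], [169, 168, 168], [152, 152, 150], [139, 140, 136]]
side [155 156 148] [[144, 148, 154], [212, 208, 212], [223, 221, 225], [231, 228, 233], [145, 145, 142], [173, 181, 170], [182, 192, 184], [184, 191, 184]]
1 nut -0.45 0 [ -60.   26.   39.  115.    6.   59. -127.]
1 nut -0.45 0.08 [ -63.   22.   39.  108.    8.   70. -129.]
1 nut 0 0 [ -49.   15.   39.  122.  -13.   47. -102.]
1 nut 0 0.08 [ -50.    7.   38.  117.   -5.   57. -110.]
1 nut 0.4 0 [-29.  15.  35. 127. -45.  48. -63.]
1 nut 0.4 0.08 [-29.   7.  38. 123. -33.  56. -72.]
1 head 0.28 0 [-30.  24.  36. 113. -39.  52. -71.]
1 head 0.28 0.08 [-30.  17.  39. 109. -32.  60. -77.]
1 head 0 0 [-42.  26.  41. 110. -21.  52. -92.]
1 head 0 0.08 [-44.  19.  42. 106. -15.  61. -97.]
1 head -0.37 0 [ -51.   32.   41.  105.   -1.   59. -114.]
1 head -0.37 0.08 [ -54.   28.   42.   99.    1.   69. -116.]
-1 nut -0.45 0 [-36.  22.   7. 113.  19.  63.  39.]
-1 nut -0.45 0.08 [-37.  19.   6. 107.  18.  73.  39.]
-1 nut 0 0 [-30.  13.  16. 121.  -5.  46.  69.]
-1 nut 0 0.08 [-32.   7.  18. 116.  -3.  57.  66.]
-1 nut 0.4 0 [-29.  15.  35. 127. -44.  48. 117.]
-1 nut 0.4 0.08 [-42.   8.  53. 123. -35.  57. 111.]
-1 head 0.28 0 [-21.  22.  25. 113. -34.  50. 104.]
-1 head 0.28 0.08 [-29.  17.  37. 109. -31.  60. 102.]
-1 head 0 0 [-25.  22.  17. 109.  -8.  50.  76.]
-1 head 0 0.08 [-26.  17.  19. 104.  -6.  60.  74.]
-1 head -0.37 0 [-30.  27.  10. 103.  15.  62.  50.]
-1 head -0.37 0.08 [-31.  24.   9.  97.  15.  72.  50.]
```

```bash
cat >> h.py <<'E'
yaw=np.radians(-11.5)
ax=np.array([np.cos(yaw),np.sin(yaw),0]);right=np.array([np.sin(yaw),-np.cos(yaw),0])
NUT=np.array([.4475,.0731,.150]);HEAD=NUT+.098*ax
def ori(l):
    z=-(np.cos(l)*np.array([0,0,1.])+np.sin(l)*right);x=-ax
    return np.c_[x,np.cross(z,x),z]
def back(c,l,k): return c-k*ori(l)[:,2]
def lean():
    z=-r.current_orientation()[:,2]; return np.arctan2(z@right,z[2])
def st(m=""):
    print(m,"t%.2f"%r.current_clock(),"gap%.4f"%r.current_finger_gap(),"N%.1f"%r.current_grasp_force(),"F",np.round(r.current_contact_force(),1),"M",np.round(r.current_ft_torque(),2),"Mx%.3f"%(r.current_ft_torque()@ax),"lean%.3f"%lean(),np.round(r.current_tool_pos(),4))
E
python3 - <<'E'
from h import *
l=-.43
try:
    r.reach(back(NUT,l,.15),ori(l)); st("pre")
    print(r.servo_line(back(NUT,l,0),rate=.1,contact_N=8)); st("at")
    cv2.imwrite("pics/n1.png",r.capture("side")["pixels"][130:230,230:360]); 
    r.close(12); st("closed")
except r.MotionError as e: print(e)
im=cv2.imread("pics/n1.png");cv2.imwrite("pics/n1.png",cv2.resize(im,None,fx=5,fy=5))
E
```

```text
pre t2.02 gap0.0878 N0.0 F [-0.  -0.8 -0.5] M [ 0.44 -0.08  0.02] Mx0.451 lean-0.429 [0.4598 0.1355 0.2862]
False
at t3.67 gap0.0880 N0.0 F [ 0.2  0.4 -0.2] M [ 0.38  0.01 -0.01] Mx0.369 lean-0.429 [0.4478 0.0734 0.1503]
closed t4.63 gap0.0303 N12.0 F [ 0.2  4.3 -5.5] M [ 1.91 -0.28 -0.03] Mx1.927 lean-0.427 [0.4477 0.075  0.1494]
```

View pics/n1.png

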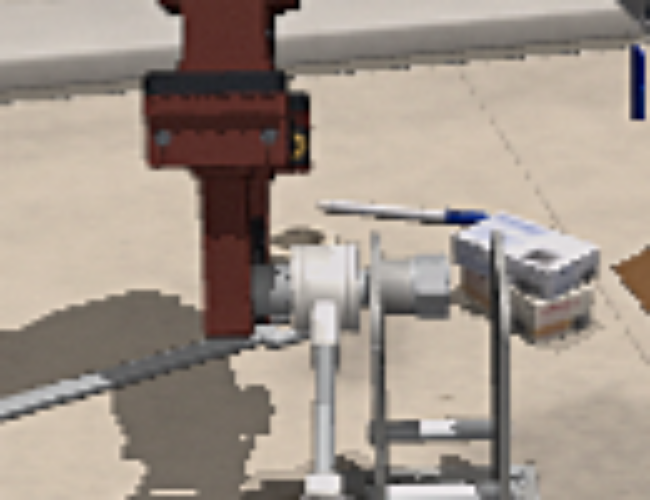

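```bash
sed -i 's/^NUT=.*;HEAD/NUT=np.array([.4477,.0753,.150]);HEAD/' h.py
python3 - <<'E'
from h import *
try:
    r.servo_line(NUT,ori(-.43),rate=.02); st("centred")
    for l in np.arange(-.3,.36,.13):
        r.servo_line(NUT,ori(l),rate=.05); st("%.2f"%l)
except r.MotionError as e: print(e)
E
```

```text
centred t4.89 gap0.0304 N12.0 F [ 0.8  1.5 -5.8] M [ 1.44 -0.37  0.09] Mx1.489 lean-0.430 [0.4477 0.0757 0.1496]
-0.30 t5.17 gap0.0305 N12.0 F [-0.6  4.7 -6.6] M [ 1.66 -0.01 -0.11] Mx1.625 lean-0.298 [0.4473 0.0758 0.1502]
-0.17 t5.46 gap0.0297 N12.0 F [-2.6  6.  -5.6] M [ 1.57  0.4  -0.08] Mx1.456 lean-0.168 [0.4466 0.0758 0.1501]
-0.04 t5.74 gap0.0302 N12.0 F [-3.6  7.  -3.5] M [1.54 0.75 0.01] Mx1.357 lean-0.039 [0.4459 0.0759 0.1499]
0.09 t6.06 gap0.0301 N12.0 F [-3.3  8.  -2.3] M [1.45 0.73 0.18] Mx1.274 lean0.090 [0.4457 0.0761 0.1498]
0.22 t6.40 gap0.0300 N12.0 F [-2.8  6.8 -2.3] M [1.19 0.71 0.33] Mx1.029 lean0.220 [0.4457 0.0762 0.1497]
0.35 t6.75 gap0.0299 N12.0 F [-3.4  6.9 -1.4] M [1.03 0.6  0.42] Mx0.895 lean0.350 [0.4457 0.0764 0.1497]
```

Run:
```python
from h import *
try:
    N=NUT.copy();N[0]=.4460
    for dy in(.001,.002):
        r.servo_line(N+[0,dy,0],ori(.35),rate=.01); st("dy%.3f"%dy)
    N[1]+=.002
    for l in(.39,.43,.47):
        r.servo_line(N,ori(l),rate=.05); st("%.2f"%l)
except r.MotionError as e: print(e)
for n in("top","side"): cv2.imwrite(f"pics/{n}2.png",r.capture(n)["pixels"])
```

```text
dy0.001 t7.10 gap0.0300 N12.0 F [ 0.5  4.  -3.2] M [0.28 0.09 0.1 ] Mx0.257 lean0.349 [0.4456 0.0766 0.1499]
dy0.002 t7.35 gap0.0302 N12.0 F [ 1.1  2.6 -2.4] M [-0.06  0.31  0.07] Mx-0.124 lean0.349 [0.4457 0.0771 0.1498]
0.39 t7.60 gap0.0301 N12.0 F [-3.2  3.  -0.8] M [-0.11  0.57  0.38] Mx-0.223 lean0.390 [0.4455 0.0772 0.1499]
0.43 t7.85 gap0.0307 N12.0 F [-4.3  2.2  1. ] M [-0.27  0.86  0.53] Mx-0.435 lean0.429 [0.4455 0.0773 0.15  ]
0.47 t8.10 gap0.0309 N12.0 F [-4.9  0.6  2.3] M [-0.29  0.97  0.61] Mx-0.478 lean0.469 [0.4456 0.0773 0.15  ]
```

```bash
sed -i 's/^NUT=.*;HEAD.*/NUT=np.array([.4460,.0771,.150]);HEAD=np.array([.5433,.0572,.150])/' h.py
python3 - <<'E'
from h import *
try:
    r.servo_line(NUT,ori(.375),rate=.05); st("relax")
    r.gripper_open(); st("open")
    r.servo_line(back(NUT,.375,.12),rate=.12); st("up")
    l=.28
    r.servo_line(back(HEAD,l,.13),ori(l),rate=.1); st("over")
    print(r.servo_line(HEAD,rate=.08,contact_N=8)); st("at")
except r.MotionError as e: print(e)
a=r.capture("top")["pixels"][160:270,290:420];b=r.capture("side")["pixels"][130:290,230:360]
cv2.imwrite("pics/h1.png",np.hstack([cv2.resize(a,None,fx=3,fy=3),cv2.resize(b,(390,480))[:330]]))
E
```

```text
relax t8.49 gap0.0310 N12.0 F [-5.1 -1.6  1.5] M [-0.37  1.16  0.4 ] Mx-0.598 lean0.372 [0.4455 0.0774 0.1501]
open t9.48 gap0.0878 N0.0 F [-0.3 -0.3 -0. ] M [-0.37  0.1   0.03] Mx-0.380 lean0.375 [0.446  0.0771 0.15  ]
up t10.63 gap0.0878 N0.0 F [-0.1 -0.7 -0.5] M [-0.33  0.07 -0.  ] Mx-0.334 lean0.375 [0.4369 0.0343 0.2611]
over t11.79 gap0.0880 N0.0 F [-0.5 -0.4  0.9] M [-0.28  0.04 -0.02] Mx-0.280 lean0.280 [0.5356 0.0219 0.2748]
False
at t13.57 gap0.0879 N0.0 F [ 0.1 -0.1  0.3] M [-0.25  0.03  0.03] Mx-0.247 lean0.280 [0.5436 0.0571 0.1504]
```

View pics/h1.png

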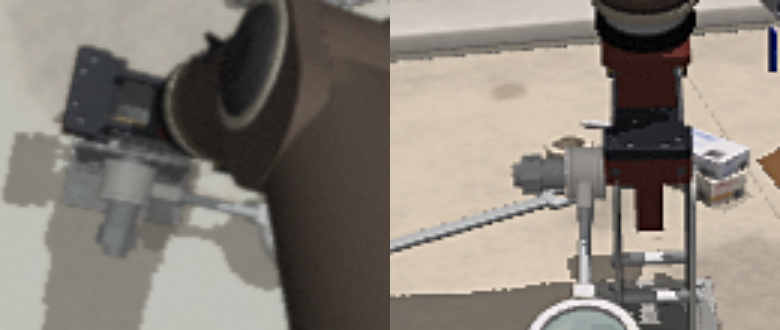

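Run:
```python
from h import *
try:
    r.servo_line(back(HEAD,.28,.13),rate=.15)
    l=.33
    r.servo_line(back(NUT,l,.12),ori(l),rate=.12)
    r.servo_line(NUT,rate=.1,contact_N=8); st("at nut")
    r.close(20); st("closed")
    for l in(.36,.38,.40,.42):
        r.servo_line(NUT,ori(l),rate=.05); st("%.2f"%l)
    r.gripper_open(); st("open")
    r.servo_line(back(NUT,.42,.12),rate=.12); st("up")
except r.MotionError as e: print(e)
```

```text
at nut t17.02 gap0.0877 N0.0 F [-0.1  0.8 -0. ] M [-0.28 -0.05 -0.01] Mx-0.267 lean0.330 [0.4464 0.0769 0.1505]
closed t17.94 gap0.0301 N20.0 F [0.  0.6 0.1] M [-0.18  0.05  0.02] Mx-0.184 lean0.330 [0.446  0.0772 0.15  ]
0.36 t18.19 gap0.0301 N20.0 F [ 1.   1.2 -0.2] M [-0.07  0.05 -0.01] Mx-0.077 lean0.360 [0.446  0.0771 0.1501]
0.38 t18.44 gap0.0300 N20.0 F [-0.   0.4  0.4] M [-0.17  0.07 -0.01] Mx-0.183 lean0.379 [0.446  0.0772 0.15  ]
0.40 t18.69 gap0.0301 N20.0 F [-0.7  0.5  0.3] M [-0.45  0.11  0.09] Mx-0.463 lean0.399 [0.446  0.0772 0.15  ]
0.42 t18.94 gap0.0302 N20.0 F [ 0.8  0.9 -0.3] M [-0.71  0.1   0.08] Mx-0.717 lean0.419 [0.446  0.0771 0.15  ]
open t19.94 gap0.0880 N0.0 F [0.1 0.6 0. ] M [-0.36  0.08 -0.04] Mx-0.368 lean0.420 [0.446  0.0771 0.15  ]
up t21.09 gap0.0882 N0.0 F [ 0.1 -0.3  0.1] M [-0.35  0.05 -0.04] Mx-0.349 lean0.420 [0.4359 0.0295 0.259 ]
```

```bash
sed -i 's/HEAD=.*/HEAD=np.array([.5430,.0574,.150])/' h.py
cat >> h.py <<'E'
def pplane(c,p,q):
    o,d=rays(c,p); return o+d*((((q-o)@ax)/(d@ax)))[:,None]
E
python3 - <<'E'
from h import *
try:
    l=.28
    r.servo_line(back(HEAD,l,.13),ori(l),rate=.12)
    print(r.servo_line(HEAD,rate=.1,contact_N=8)); st("at")
    r.close(15); st("closed")
    r.close(40); st("closed40")
except r.MotionError as e: print(e)
s=r.capture("side");im=s["pixels"];cv2.imwrite("pics/s3.png",im)
cv2.imwrite("pics/s3z.png",cv2.resize(im[170:285,255:345],None,fx=5,fy=5,interpolation=cv2.INTER_CUBIC))
E
```

```text
False
at t23.53 gap0.0879 N0.0 F [ 1.4  0.  -0.4] M [-0.17 -0.   -0.03] Mx-0.163 lean0.280 [0.5434 0.0572 0.1506]
closed t24.46 gap0.0300 N15.0 F [ 0.9  5.4 -0.2] M [ 0.85 -0.21  0.04] Mx0.879 lean0.282 [0.5433 0.059  0.1504]
closed40 t24.68 gap0.0300 N40.0 F [1.1 5.2 1.7] M [ 0.82 -0.26  0.1 ] Mx0.855 lean0.282 [0.5433 0.059  0.1504]
```

View pics/s3z.png

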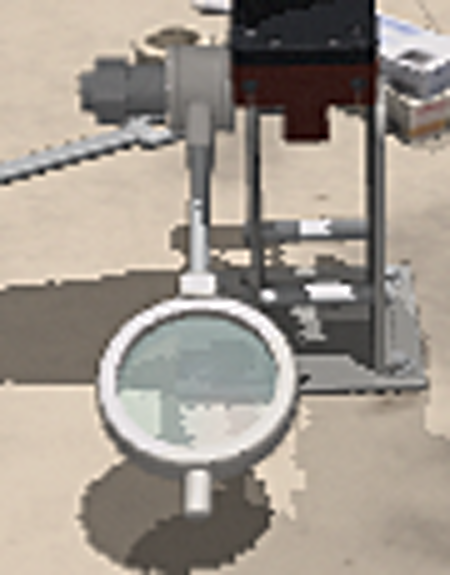

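```bash
sed -i 's/HEAD=.*/HEAD=np.array([.5430,.0600,.150])/; s/radians(-11.5)/radians(-10.8)/' h.py
cat >> h.py <<'E'
def lensm(box=(185,285,255,345),thr=185,save=None):
    s=r.capture("side");y0,y1,x0,x1=box;im=s["pixels"][y0:y1,x0:x1]
    m=((im.min(2)>thr)&(im.max(2).astype(int)-im.min(2)<22)).astype(np.uint8)
    m=cv2.morphologyEx(m,cv2.MORPH_CLOSE,np.ones((3,3),np.uint8))
    cs,_=cv2.findContours(m,cv2.RETR_EXTERNAL,cv2.CHAIN_APPROX_NONE)
    f=np.zeros_like(m);cv2.drawContours(f,cs,-1,1,-1)
    f=cv2.morphologyEx(f,cv2.MORPH_OPEN,cv2.getStructuringElement(cv2.MORPH_ELLIPSE,(13,13)))
    cs,_=cv2.findContours(f,cv2.RETR_EXTERNAL,cv2.CHAIN_APPROX_NONE)
    c=max(cs,key=cv2.contourArea);x,y,w,h=cv2.boundingRect(c);e=cv2.fitEllipse(c)
    p=np.array(e[0])+[x0,y0]
    q=HEAD-.053*ax
    P=pplane(s,[p],q)[0]-q; a=P@right;b=P[2]
    print("ell",np.round(e[0],1)+[x0,y0],np.round(e[1],1),"bbox",(x+x0,y+y0,w,h),"lat%.4f dz%.4f len%.4f sag%.3f"%(a,b,np.hypot(a,b),-np.arctan2(b,a)))
    if save:
        o=im.copy();cv2.drawContours(o,[c],-1,(0,0,255),1);cv2.imwrite(save,cv2.resize(np.hstack([im,o]),None,fx=4,fy=4,interpolation=cv2.INTER_NEAREST))
    return -np.arctan2(b,a)
E
python3 - <<'E'
from h import *
try:
    lensm()
    r.servo_line(HEAD,ori(.28),rate=.02); st("recentre")
    r.close(60)
    for l in(.2,.1,.0):
        r.servo_line(HEAD,ori(l),rate=.05); st("%.2f"%l)
    r.pause(1);st();lensm(save="pics/l1.png")
except r.MotionError as e: print(e)
E
```

```text
ell [294.  245.3] [32.2 38.1] bbox (275, 228, 39, 35) lat0.1214 dz-0.0954 len0.1544 sag0.666
recentre t25.06 gap0.0297 N40.0 F [-2. -3.  5.] M [-0.38  0.25 -0.14] Mx-0.416 lean0.279 [0.5433 0.059  0.1504]
0.20 t25.52 gap0.0292 N60.0 F [-1.8 -4.4  6.3] M [-0.55  0.17 -0.22] Mx-0.570 lean0.198 [0.5434 0.059  0.1504]
0.10 t25.78 gap0.0300 N60.0 F [-0.6 -3.   5.7] M [-0.61  0.15 -0.23] Mx-0.623 lean0.098 [0.5434 0.0591 0.1504]
0.00 t26.03 gap0.0297 N60.0 F [-0.6 -4.2  6.2] M [-0.59  0.12 -0.21] Mx-0.599 lean-0.003 [0.5433 0.0591 0.1504]
 t27.03 gap0.0296 N60.0 F [-0.6 -3.4  4.9] M [-0.35  0.03 -0.2 ] Mx-0.350 lean-0.000 [0.5434 0.0591 0.1504]
ell [293.  230.6] [25.5 38.7] bbox (274, 217, 39, 28) lat0.1278 dz-0.0496 len0.1371 sag0.370
```

View pics/l1.png

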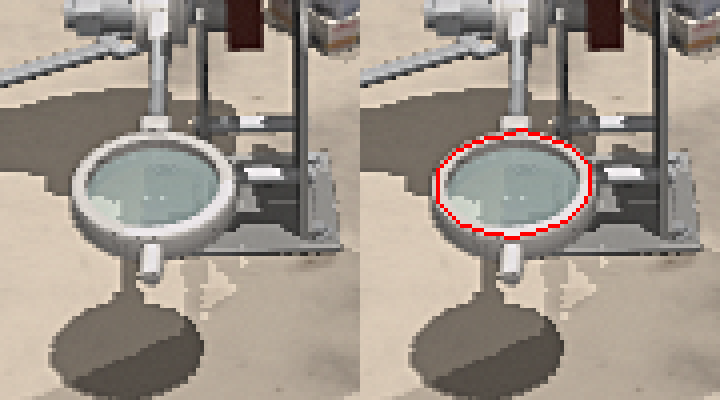

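```bash
cat >> h.py <<'E'
def proj(c,P):
    E=c["extrinsics"];K=np.array([[c["fx"],0,c["cx"]],[0,c["fy"],c["cy"]],[0,0,1]])
    W=np.linalg.inv(E);return cv2.projectPoints(np.float64(P).reshape(-1,1,3),cv2.Rodrigues(W[:3,:3])[0],W[:3,3],K,np.array([c["k1"],0,0,0,0.]))[0].reshape(-1,2)
def sagrow(c,row,h=.009,dpx=0.):
    g=np.linspace(-.6,.9,601);q=np.array([.543,.0591,.150])-.053*ax;up=np.array([0,0,1.])
    P=np.array([q+.176*(np.cos(s)*right-np.sin(s)*up)+h*(np.sin(s)*right+np.cos(s)*up) for s in g])
    pr=proj(c,P)[:,1]+dpx; return g[np.argmin(abs(pr-row))]
E
python3 - <<'E'
from h import *
s=r.capture("side");t=r.capture("top")
print("nut,head side",proj(s,[[.446,.0771,.15],[.543,.0591,.15]]),"seen 277.1,187.7 / 316.3,187.3")
print("top",proj(t,[[.446,.0771,.15],[.543,.0591,.15]]),"seen 329.15,238.55 / 337.25,199.75")
for row in(245.3,230.6,231):print(row,sagrow(s,row),sagrow(s,row,0))
# top view lens visible?
cv2.imwrite("pics/top4.png",cv2.resize(t["pixels"][170:290,290:450],None,fx=4,fy=4,interpolation=cv2.INTER_CUBIC))
E
```

```text
nut,head side [[275.91680714 186.88040174]
 [314.9527536  185.90213067]] seen 277.1,187.7 / 316.3,187.3
top [[327.52675534 239.15086065]
 [334.83154325 200.656107  ]] seen 329.15,238.55 / 337.25,199.75
245.3 0.4225 0.37250000000000005
230.6 0.15000000000000002 0.10000000000000009
231 0.15500000000000003 0.10499999999999998
```

View pics/top4.png

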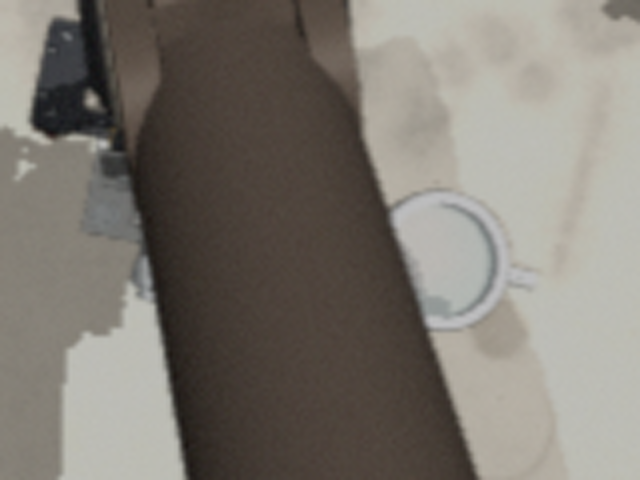

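```bash
sed -i 's/HEAD=np.*/HEAD=np.array([.5432,.0593,.1503])/' h.py
cat >> h.py <<'E'
def sag2(thr):
    s=r.capture("side");y0,y1,x0,x1=205,275,255,345;im=cv2.resize(s["pixels"][y0:y1,x0:x1],None,fx=4,fy=4,interpolation=cv2.INTER_LINEAR)
    m=((im.min(2)>thr)&(im.max(2).astype(int)-im.min(2)<22)).astype(np.uint8)
    m=cv2.morphologyEx(m,cv2.MORPH_CLOSE,np.ones((9,9),np.uint8))
    cs,_=cv2.findContours(m,cv2.RETR_EXTERNAL,cv2.CHAIN_APPROX_NONE)
    f=np.zeros_like(m);cv2.drawContours(f,cs,-1,1,-1)
    f=cv2.morphologyEx(f,cv2.MORPH_OPEN,cv2.getStructuringElement(cv2.MORPH_ELLIPSE,(45,45)))
    cs,_=cv2.findContours(f,cv2.RETR_EXTERNAL,cv2.CHAIN_APPROX_NONE)
    c=max(cs,key=cv2.contourArea);e=cv2.fitEllipse(c);row=(e[0][1]+.5)/4-.5+y0
    asp=(min(e[1])+1)/(max(e[1])+1);sr=sagrow(s,row,.009,1.1)
    q=np.array([.4637,-.1,.150+.009-.176*np.sin(sr)])-s["extrinsics"][:3,3]
    dep=np.arctan2(-q[2],np.hypot(q[0],q[1]))
    print(thr,"row%.2f"%row,np.round(np.array(e[1])/4,2),"sag by row %.3f by aspect %.3f"%(sr,np.arcsin(asp)-dep))
E
python3 - <<'E'
from h import *
for th in(175,185,195):sag2(th)
try:
    for l in(-.06,-.13):
        r.servo_line(HEAD,ori(l),rate=.05); st("%.2f"%l)
    r.pause(1.2);st()
except r.MotionError as e: print(e)
for th in(165,175,185,195):sag2(th)
E
```

```text
175 row230.78 [26.34 39.6 ] sag by row 0.135 by aspect 0.152
185 row230.76 [25.99 39.25] sag by row 0.135 by aspect 0.148Traceback (most recent call last):
  File "<stdin>", line 2, in <module>
  File "h.py", line 61, in sag2
    c=max(cs,key=cv2.contourArea);e=cv2.fitEllipse(c);row=(e[0][1]+.5)/4-.5+y0
ValueError: max() iterable argument is empty
```

Run:
```python
from h import *
try:
    for l in(-.06,-.135):
        r.servo_line(HEAD,ori(l),rate=.05); st("%.2f"%l)
    r.pause(1.2);st()
except r.MotionError as e: print(e)
for th in(175,185):sag2(th)
lensm(save="pics/l2.png")
```

```text
-0.06 t27.58 gap0.0294 N60.0 F [-0.6 -1.   3.1] M [-0.19  0.01 -0.22] Mx-0.188 lean-0.060 [0.5434 0.0591 0.1504]
-0.14 t27.83 gap0.0294 N60.0 F [-0.8 -1.7  4.1] M [-0.19 -0.03 -0.28] Mx-0.182 lean-0.136 [0.5433 0.0591 0.1504]
 t29.03 gap0.0294 N60.0 F [ 0.4 -2.7  6.3] M [-0.31 -0.29 -0.14] Mx-0.254 lean-0.135 [0.5433 0.0591 0.1504]
175 row221.61 [21.95 40.1 ] sag by row 0.003 by aspect 0.029Traceback (most recent call last):
  File "<stdin>", line 7, in <module>
  File "h.py", line 61, in sag2
    c=max(cs,key=cv2.contourArea);e=cv2.fitEllipse(c);row=(e[0][1]+.5)/4-.5+y0
ValueError: max() iterable argument is empty
```

Run:
```python
from h import *
r.servo_line(HEAD,ori(-.146),rate=.03);r.pause(1.5);st()
for th in(165,170,175,180):
    try: sag2(th)
    except ValueError: pass
print(np.abs(r.current_qvel()).max()); r.job_done()
```

```text
t30.88 gap0.0297 N60.0 F [ 0.2 -1.9  6.6] M [-0.33 -0.33 -0.15] Mx-0.263 lean-0.147 [0.5433 0.0592 0.1504]
165 row220.80 [21.82 40.55] sag by row -0.007 by aspect 0.020
170 row220.76 [21.63 40.42] sag by row -0.010 by aspect 0.017
175 row220.75 [21.34 40.22] sag by row -0.010 by aspect 0.011
180 row220.71 [21.18 40.15] sag by row -0.010 by aspect 0.008
0.09094059380273165
the job is handed in; nothing more can be done
```

I ran the nut up to its stop, finger-tight, then wound the bolt head about 0.43 rad; the arm is level to within about 0.02 rad by camera, the head is still held at 60 N, and the job was handed in at 31 s.

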